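# Chock a tin on the sloping labelling stand

### The arm

A 7-joint arm with a two-finger parallel gripper is mounted at the origin on the work surface. World frame = base frame: x ahead of the robot, y to its left, z up, the work surface at z = 0. Lengths are in m, angles in rad, forces in N, time in s.
With the tool pointing down it reaches from about 0.35 to 0.9 m from the base axis. Payload 8.1 kg.
Tool frame: the origin (TCP) lies on the centre line of the jaws, within the pads' length; the fingertips stand 17 mm ahead of it and the grasp point (between the pads) lies 2 mm behind it; z points along the fingers, y is the direction in which the jaws open and shut (so a half turn about z gives the same grasp; the last joint's range is limited). The gripper opens to 92 mm and grips with 3 to 60 N. Pads are 19 mm wide; open, the fingers measure 130 mm over their backs; the gripper's body (75 mm by 190 mm) begins 47 mm behind the grasp point.
Start: joints at [-1.265, 0.434, 0.025, 1.573, -0.012, 1.134, -0.075], TCP at [0.248, 0.574, 0.244] pointing down, gripper open.
Joint ranges: [-2.62, 2.62], [-0.44, 2.09], [-1.27, 1.32], [0.08, 2.57], [-1.32, 4.46], [0.12, 2], [-2.74, 2.74]. Speed limits (rad/s): [2.22, 2.22, 3.01, 3.01, 3.14, 3.14, 3.14].

### API

Orientations are given as a rotation vector (axis times angle).
In Python, from cell import arm gives the robot as it stands.
- The arm moves only by the shell command python3 -m creep 'ROWS' [FORCE]. ROWS is JSON, a list that holds one entry, the list of rows, each a list of 7 numbers: the shift along the world's x, y, z in cm, then the turn, a rotation vector about the world's x, y, z in degrees, then the opening, from -1 (shut) to 1 (fully open), so that 0 is half open. In form: [[[tx, ty, tz, ax, ay, az, jaw], ...]]. A call has 1 to 5 rows; each row is the pose to reach, as a shift and turn from the pose commanded when the call began; what a row does not reach only later rows make up. A row lasts 1/10 s, in which the tool goes at most 50 mm and 8.59 degrees, less where a joint would pass 70% of its speed; a pose out of reach is approached as far as the arm can. A call with a gripper value outside its range is refused whole. The fingers move at their own pace and stop on an object; FORCE is the grip in N (left out, the last holds). Time passes only in rows, so rows that repeat a pose let the fingers close. It gives the time, the measured TCP pose, the force and the opening at its end, in the units of the state.
- arm.observe(): the state, without advancing time (a new reading comes with each control period).
- arm.get_image(name): name is "side" or "top"; returns the picture (480x640x3 uint8, red, green, blue); there is no depth.
- arm.camera_model(name): a dict with "vfov" (degrees; the focal length in pixels is half the picture's height over the tangent of half this angle, whatever the lens; pixels are square), "cx", "cy" (the principal point, pixels), "cam_to_world" (4x4, takes a point from camera to world coordinates). Camera axes: x right, y down, z forward; pixel columns grow to the right and rows downward; lengths in m; the calibration is good to about 2 mm. A picture is of the moment at which its call begins. camera_model takes no time and is no camera call.
- arm.sign_off(): hands the job in, once; it reports no verdict.
The state is a dict: "clock": time; "joints": joint angles; "dq": joint speeds; "joint_efforts": joint torques, N m; "position": TCP position; "ee_rot": TCP orientation; "force": force on the tool from outside, world axes, zero at the start; "ft_torque": the same for the moment, N m; "width": opening from 0.0 (shut) to 1.0 (fully open).
Only numpy, scipy, OpenCV 4.12 (cv2) and the standard library are available. Lean on these libraries where they do the work, as an engineer would, in place of code of your own. Each camera call takes 0.05 s, during which the arm holds its last target.

### The job

Lay the tin from the seamer's trough on its side, across the slope, near the middle of the sloping stand so that it can be labelled. It rolls: first set the rubber chock on the stand, steep face uphill, then lower the tin gently against that face and only then let go, so that it never rolls or drops freely. The trough's cheeks leave room to take the tin only across its round sides while the chock leaves room only for a grip on its flat ends, so change your grip at the two-bar rest; leave the canister, the cup and the brush alone.

Things in the scene. Friction and masses are not known exactly. Their poses are not given: they have to be found in the camera images.
- tin: Squat plain metal tin with darker rims, a cylinder 60 mm in diameter and 62 mm long, about 0.25 kg, lying on its side; rolls freely. Origin at its centre; y is the cylinder's axis (level), x and z turn as it rolls. At the start it lies centred in the trough, its axis along the trough's y.
- trough: Fixed white trough. Origin under its centre at counter level. Upright cheeks, 130 mm long in x and 72 mm high, have inner faces at y = +-35 mm; the x ends are open. The tin lies between them on two cross bars, its axis along y, 37.4 mm above the counter.
- rest: Fixed two-bar rest for changing the grip. Origin under its centre at counter level. Base plate 55 (x) by 34 (y) by 4 mm; two 8 mm bars run along y at x = +-17 mm, axes 8 mm above the counter. A tin laid on them, axis along y, stays put: its axis 37.4 mm above the counter, its ends overhanging by 14 mm.
- stand: Fixed sloping stand, a plain white board on short metal legs; which way it falls differs each time. Origin under its centre at counter level; x is level and points DOWNHILL, y across the slope. The flat deck, 220 mm along the slope by 140 mm wide, is tilted 12 degrees about y; top height = 50 mm - 0.2126 x. No lips: an unchocked tin rolls off.
- chock: Loose black rubber wedge, 90 (x) by 50 (y) by 45 mm high, 0.22 kg, flat underside. Origin in the underside's plane, mid-width. Steep face at +x: 60 degrees, from x = 35 mm at the foot to 9 mm at the top; the long slope ends at x = -55 mm. Grip the upright sides (50 mm) near x = 5 mm. On a deck, a tin touching the steep face has its axis at x = 52, z = 30 mm. Friction holds it on the slope.
- canister: Bystander: upright brass-coloured canister, 74 mm in diameter, 118 mm high. Origin under its centre.
- cup: Bystander: white cup, 80 mm across the rim, 70 mm high. Origin under its centre.
- brush: Bystander: brush lying on the counter, handle towards its -x.
Not all that is in view belongs to the job. What is shaped like the chock but green or purple is not meant.

How it is judged:
On the way:
1. the chock stands on the stand by itself, let go and at rest, lined up with the slope, before the tin is on the stand (contact force between chock and stand above 0.3 N and angle between chock's own z axis and vertical below 0.3 rad and y of chock in the frame of stand between -0.05 and 0.05 m and angle between the y axis of chock and the y axis of stand, either way round below 0.4 rad and linear speed of chock below 0.03 m/s and contact force between the fingers and chock below 0.05 N and contact force between tin and stand below 0.02 N), for 0.2 s.
At the end, for the whole second after the job is handed in: Tin at rest on the stand, let go, touching the chock's steep face, axis within 0.3 rad of across the slope, centre within 60 mm (along) and 35 mm (across) of the stand's; chock at rest flat on the stand downhill of it, within 50 mm of the centre line and 0.4 rad of the slope (contact force between chock and stand above 0.3 N and angle between chock's own z axis and vertical below 0.3 rad and y of chock in the frame of stand between -0.05 and 0.05 m and angle between the y axis of chock and the y axis of stand, either way round below 0.4 rad and linear speed of chock below 0.03 m/s and contact force between tin and stand above 0.1 N and contact force between tin and chock above 0.03 N and x of tin in the frame of chock above 0.04 m and x of tin in the frame of stand between -0.06 and 0.06 m and y of tin in the frame of stand between -0.035 and 0.035 m and angle between the y axis of tin and the y axis of stand, either way round below 0.3 rad and linear speed of tin below 0.02 m/s and angular speed of tin below 0.3 rad/s and contact force between the fingers and tin below 0.05 N and contact force between the fingers and chock below 0.05 N).
It fails at once if the tin rolls freely on the stand (let go and turning faster than 4.5 rad/s, as after some 8 mm of free rolling) (contact force between tin and stand above 0.05 N and contact force between the fingers and tin below 0.02 N and angular speed of tin above 4.5 rad/s).
It fails at once if the tin is dropped or runs away (let go and faster than 0.45 m/s, a fall of about 10 mm) (contact force between the fingers and tin below 0.02 N and linear speed of tin above 0.45 m/s).
It fails at once if the canister is moved by more than 30 mm (distance of canister from where it was at the start of the episode above 0.03 m).
It fails at once if the cup is moved by more than 30 mm (distance of cup from where it was at the start of the episode above 0.03 m).
It fails at once if the brush is moved by more than 30 mm (distance of brush from where it was at the start of the episode above 0.03 m).
It also fails if it takes over 72 s, if anything falls off the work surface, if the arm or the gripper's body presses on something with over 40 N, if the wrist force passes 120 N, or if a joint passes its speed limit or range.

## Working session

There is one attempt and no reset: what is moved stays moved. The work goes in short steps, Python scripts to look and compute and a shell command to move; the robot and the scene stay as the last step left them, time stands still between calls to the robot, and variables do not carry over. Pictures are saved under pics/ and viewed, and the job is handed in when it is done.

```bash
ls; mkdir -p pics
python3 - <<'E'
from cell import arm
import cv2,numpy as np
np.set_printoptions(precision=4,suppress=True)
print(arm.observe())
for n in("side","top"):
    cv2.imwrite(f"pics/{n}0.png",arm.get_image(n)[:,:,::-1]); print(arm.camera_model(n))
E
```

```text
pics
{'clock': 0.0, 'joints': array([-1.2646,  0.4352,  0.025 ,  1.5741, -0.0116,  1.134 , -0.0751]), 'dq': array([-0.0009, -0.0014,  0.0002, -0.0003,  0.0005, -0.0017, -0.0004]), 'joint_efforts': array([  0.0005, -66.7834,   0.9852, -31.446 ,  -0.0607,   0.0427,
         0.0001]), 'position': array([0.2483, 0.573 , 0.2429]), 'ee_rot': array([-0.6378, -3.076 ,  0.0025]), 'force': array([-0.4334,  0.5611, -0.0091]), 'ft_torque': array([-0.0082, -0.004 , -0.0018]), 'width': 0.9992821486392643}
{'vfov': 56.95271519508279, 'cx': 323.9151223302759, 'cy': 239.03703102480236, 'cam_to_world': array([[-0.8725, -0.3619,  0.3282,  0.2769],
       [-0.4883,  0.6233, -0.6108,  0.4597],
       [ 0.0165, -0.6932, -0.7205,  0.7182],
       [ 0.    ,  0.    ,  0.    ,  1.    ]])}
{'vfov': 47.802902824954444, 'cx': 312.1387271442975, 'cy': 242.242352030415, 'cam_to_world': array([[-0.0292, -0.9973,  0.0679,  0.5003],
       [-0.9996,  0.0287, -0.0081, -0.077 ],
       [ 0.0061, -0.0681, -0.9977,  1.1965],
       [ 0.    ,  0.    ,  0.    ,  1.    ]])}
```

View pics/side0.png

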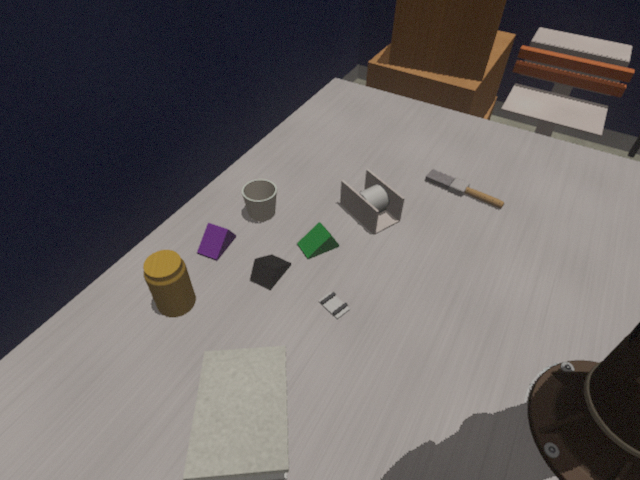

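View pics/top0.png

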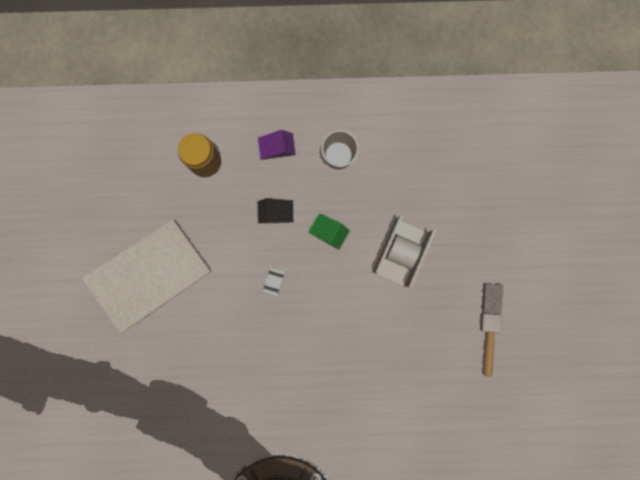

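The two views show the black chock at top (276,211) / side (270,270). The decoys are green at top (329,231) and purple at (276,145). The stand is at (147,276), the rest at (274,283) and the tin in the trough at (404,251). I'll crop each to check and measure.

```bash
cat > h.py <<'E'
import numpy as np,cv2
np.set_printoptions(precision=4,suppress=True)
# camera models stored from arm
from cell import arm
def ray(n,u,v):
    m=arm.camera_model(n);f=240/np.tan(np.radians(m['vfov']/2));T=np.array(m['cam_to_world'])
    d=T[:3,:3]@np.array([(u-m['cx'])/f,(v-m['cy'])/f,1.]);return T[:3,3],d
def onz(n,u,v,z):
    o,d=ray(n,u,v);return o+d*(z-o[2])/d[2]
def tri(uvt,uvs):
    o1,d1=ray('top',*uvt);o2,d2=ray('side',*uvs)
    t=np.linalg.lstsq(np.c_[d1,-d2],o2-o1,rcond=None)[0]
    a,b=o1+d1*t[0],o2+d2*t[1];return (a+b)/2,np.linalg.norm(a-b)
def proj(n,p):
    m=arm.camera_model(n);f=240/np.tan(np.radians(m['vfov']/2));T=np.linalg.inv(np.array(m['cam_to_world']))
    q=T[:3,:3]@p+T[:3,3];return np.array([f*q[0]/q[2]+m['cx'],f*q[1]/q[2]+m['cy']])
def crop(src,dst,x,y,w,h,s):
    im=cv2.imread(src)[y:y+h,x:x+w];im=cv2.resize(im,None,fx=s,fy=s,interpolation=cv2.INTER_CUBIC)
    return im
E
python3 - <<'E'
from h import *
a=crop('pics/top0.png','',250,190,60,120,5);b=crop('pics/top0.png','',360,200,90,100,5)
o=np.zeros((600,760,3),np.uint8);o[:600,:300]=a;o[:500,305:755]=b;cv2.imwrite('pics/c1.png',np.clip(o*1.6,0,255).astype(np.uint8))
a=crop('pics/side0.png','',240,245,60,50,6);b=crop('pics/side0.png','',330,165,80,75,5);c=crop('pics/side0.png','',310,285,50,40,6)
o=np.zeros((600,780,3),np.uint8);o[:300,:360]=a;o[:375,365:765]=b;o[310:550,:300]=c;cv2.imwrite('pics/c2.png',np.clip(o*2.,0,255).astype(np.uint8))
a=crop('pics/top0.png','',75,210,145,130,5);cv2.imwrite('pics/c3.png',a[:600])
a=crop('pics/side0.png','',180,335,130,145,4);cv2.imwrite('pics/c4.png',np.clip(a*1.3,0,255).astype(np.uint8))
E
```

```text
(no output)
```

View pics/c1.png

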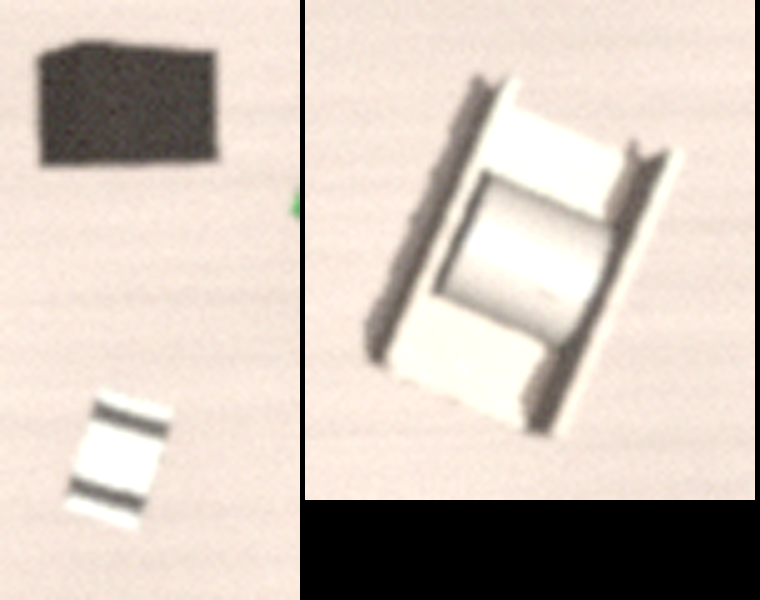

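View pics/c2.png

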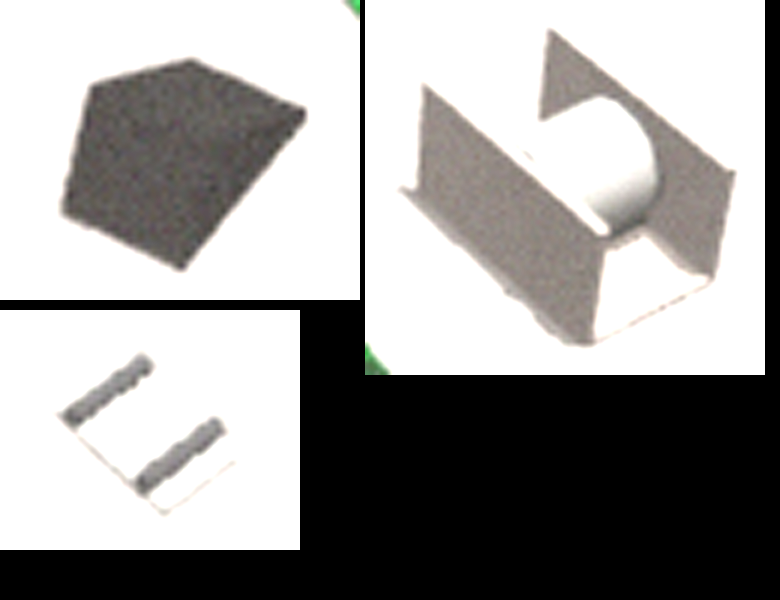

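View pics/c3.png

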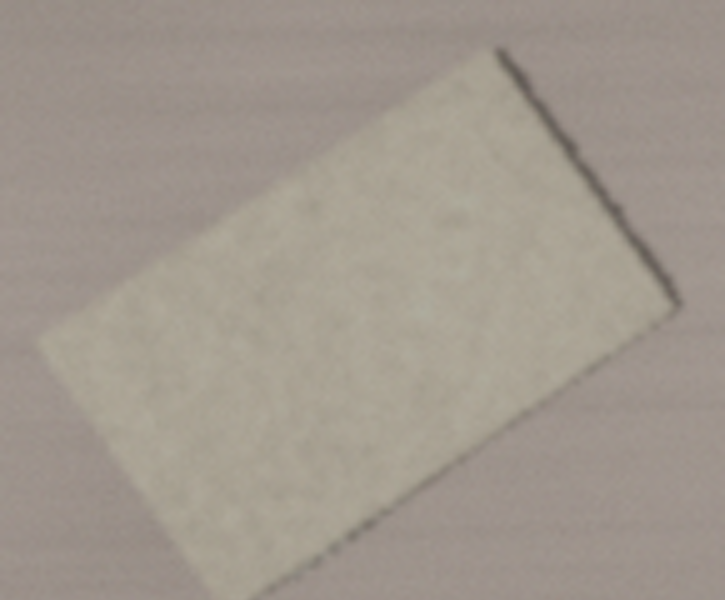

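View pics/c4.png

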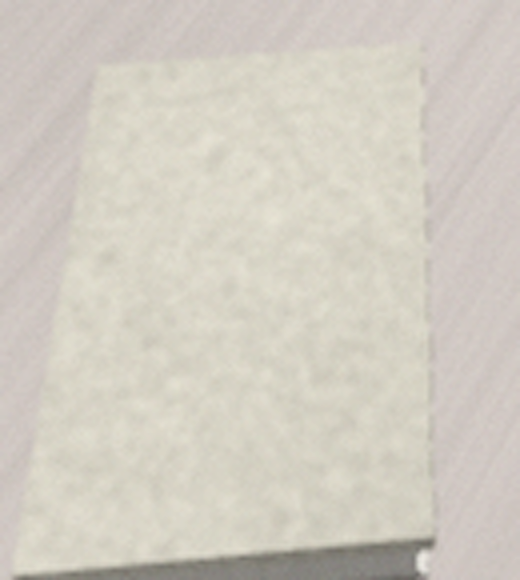

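Run:
```python
from h import *
im=cv2.imread('pics/top0.png');s=cv2.imread('pics/side0.png')
for n,i,(x,y,w,h) in(('top',im,(245,185,65,50)),('side',s,(235,240,70,60))):
    c=i[y:y+h,x:x+w].max(2);m=(c<75).astype(np.uint8)
    k,_=cv2.findContours(m,cv2.RETR_EXTERNAL,cv2.CHAIN_APPROX_NONE);k=max(k,key=cv2.contourArea)
    p=cv2.approxPolyDP(k,2,True)[:,0]+[x,y]
    for q in p: print(n,q,onz(n,*q,0),onz(n,*q,.045))
for n,i in(('top',im),('side',s)):
    hsv=cv2.cvtColor(i,cv2.COLOR_BGR2HSV);lo=i.astype(int)
    x,y,w,h=(75,205,145,135) if n=='top' else (180,335,125,145)
    m=np.zeros(i.shape[:2],np.uint8)
    d=(lo[:,:,2]-lo[:,:,0])
    g=cv2.GaussianBlur((lo[:,:,1]*2-lo[:,:,2]-lo[:,:,0]).astype(np.float32),(0,0),1.2)
    gg=g[y:y+h,x:x+w];t,mm=cv2.threshold(cv2.normalize(gg,None,0,255,cv2.NORM_MINMAX).astype(np.uint8),0,255,cv2.THRESH_OTSU)
    k,_=cv2.findContours(mm,cv2.RETR_EXTERNAL,cv2.CHAIN_APPROX_NONE);k=max(k,key=cv2.contourArea)
    print(n,cv2.contourArea(k),(cv2.approxPolyDP(k,4,True)[:,0]+[x,y]).tolist(),cv2.minAreaRect(k+np.array([[[x,y]]])))
```

```text
top [258 202] [0.675  0.0311 0.    ] [0.6684 0.027  0.045 ]
top [259 222] [0.6302 0.0299 0.    ] [0.6253 0.0258 0.045 ]
top [292 220] [ 0.6326 -0.0434  0.    ] [ 0.6276 -0.0447  0.045 ]
top [291 201] [ 0.6751 -0.0423  0.    ] [ 0.6685 -0.0436  0.045 ]
top [264 199] [0.6813 0.0176 0.    ] [0.6745 0.014  0.045 ]
side [272 255] [ 0.6781 -0.0505  0.    ] [ 0.6529 -0.0186  0.045 ]
side [255 259] [ 0.7032 -0.0226  0.    ] [0.6765 0.0076 0.045 ]
side [251 275] [0.6846 0.0178 0.    ] [0.6591 0.0455 0.045 ]
side [252 281] [ 0.6735  0.0297 -0.    ] [0.6487 0.0567 0.045 ]
side [269 289] [0.6317 0.0294 0.    ] [0.6095 0.0564 0.045 ]
side [290 264] [ 0.6305 -0.0483  0.    ] [ 0.6084 -0.0165  0.045 ]
top 7066.5 [[174, 221], [83, 277], [119, 331], [208, 272]] ((145.83401489257812, 274.6334533691406), (68.4327163696289, 109.40442657470703), 55.145545959472656)
side 11851.0 [[284, 346], [204, 353], [183, 479], [266, 479], [271, 473], [284, 474]] ((235.49996948242188, 412.49993896484375), (104.99998474121094, 132.99996948242188), -0.0)
```

Run:
```python
from h import *
im=cv2.imread('pics/top0.png');s=cv2.imread('pics/side0.png')
print(im[211,250:264].tolist());print(im[211,286:302].tolist())
print(im[195:206,280].tolist());print(im[216:228,280].tolist())
print(s[262,282:300].tolist())
i=cv2.resize(im[180:245,240:370],None,fx=6,fy=6,interpolation=cv2.INTER_CUBIC)
cv2.imwrite('pics/c5.png',np.clip(i*1.8,0,255).astype(np.uint8)[:600,:800])
```

```text
[[134, 141, 152], [133, 141, 151], [133, 140, 151], [133, 141, 151], [137, 142, 153], [133, 139, 150], [122, 130, 140], [93, 102, 108], [52, 59, 62], [41, 41, 49], [35, 37, 43], [35, 39, 40], [36, 39, 41], [36, 39, 42]]
[[44, 44, 50], [37, 42, 49], [42, 42, 52], [45, 46, 49], [38, 39, 45], [48, 50, 50], [60, 63, 68], [100, 105, 113], [130, 136, 147], [137, 144, 154], [133, 141, 151], [134, 143, 152], [136, 144, 153], [137, 144, 154], [137, 144, 154], [136, 142, 153]]
[[137, 146, 156], [137, 145, 156], [134, 142, 152], [120, 126, 136], [77, 84, 90], [46, 52, 56], [45, 44, 48], [41, 38, 48], [39, 41, 46], [40, 44, 49], [37, 44, 44]]
[[37, 41, 46], [47, 51, 52], [40, 41, 47], [37, 40, 48], [43, 46, 49], [47, 53, 54], [74, 78, 87], [115, 120, 130], [130, 140, 150], [136, 143, 153], [134, 142, 152], [138, 144, 153]]
[[45, 49, 50], [48, 48, 51], [43, 43, 45], [51, 51, 56], [52, 53, 54], [45, 46, 47], [68, 71, 75], [95, 99, 103], [115, 119, 124], [136, 142, 147], [151, 154, 161], [149, 154, 159], [145, 150, 157], [148, 152, 158], [146, 149, 156], [144, 147, 155], [145, 149, 154], [145, 150, 157]]
```

View pics/c5.png

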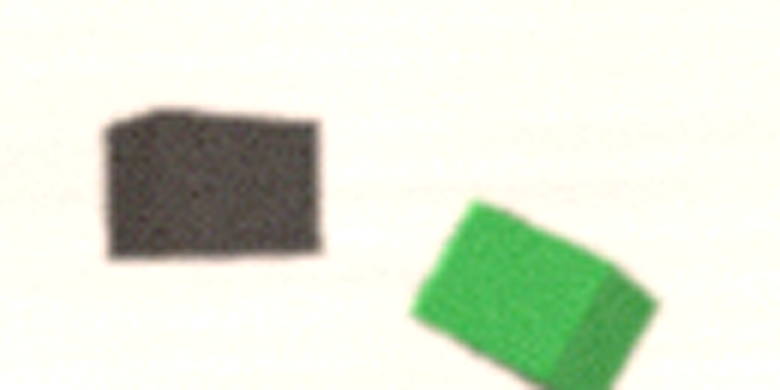

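Run:
```python
from h import *
import itertools
T=[(174.5,220),(82.5,277.5),(121,331.5),(209.5,270.5)];S=[(204.2,352),(285,346),(288.2,470),(183.7,478.7)]
# top corners refined from crop c3 (x/5+75,y/5+210)
T=[(174.6,219.6),(82.4,277.6),(120,331.0),(210.8,271.4)]
for t in T:
    print(t,[ (s,)+tuple([tri(t,s)[0].round(4).tolist(),round(tri(t,s)[1],4)]) for s in S if tri(t,s)[1]<.02])
def seg(name,a,b): print(name,np.linalg.norm(a-b))
# trough: cheek top edges in crop c1 (x-305)/5+360,y/5+200
f=lambda x,y:((x-305)/5+360,y/5+200)
g=lambda x,y:((x-365)/5+330,y/5+165)
for n,p in dict(Ltop_far=(515,78),Ltop_near=(388,365),Rtop_far=(680,152),Rtop_near=(556,436)).items(): print(n,onz('top',*f(*p),.072))
for n,p in dict(a=(550,30),b=(735,172),c=(425,85),d=(607,238)).items(): print(n,onz('side',*g(*p),.072))
# tin: rims
for n,p in dict(a=(488,172),b=(438,293),c=(613,230),d=(563,345)).items(): print('tin',n,onz('top',*f(*p),.0374))
r=lambda x,y:(x/5+250,y/5+190)
for n,p in dict(a=(98,388),b=(173,407),c=(138,528),d=(65,508)).items(): print('rest',n,onz('top',*r(*p),.004))
for n,p in dict(a=(95,407),b=(168,432),c=(70,486),d=(144,506)).items(): print('bar',n,onz('top',*r(*p),.010))
```

```text
(174.6, 219.6) [((204.2, 352), [0.6396, 0.2123, 0.022], np.float64(0.0032)), ((183.7, 478.7), [0.6997, 0.3304, -0.4412], np.float64(0.0171))]
(82.4, 277.6) [((204.2, 352), [0.5117, 0.3042, 0.2751], np.float64(0.0064)), ((183.7, 478.7), [0.517, 0.3904, 0.072], np.float64(0.0008))]
(120, 331.0) [((285, 346), [0.429, 0.2477, 0.2729], np.float64(0.0149)), ((288.2, 470), [0.4039, 0.3134, 0.0705], np.float64(0.0036))]
(210.8, 271.4) [((285, 346), [0.5239, 0.1343, 0.0248], np.float64(0.0011))]
Ltop_far [ 0.6273 -0.2755  0.072 ]
Ltop_near [ 0.5091 -0.2179  0.072 ]
Rtop_far [ 0.5943 -0.3432  0.072 ]
Rtop_near [ 0.4777 -0.2865  0.072 ]
a [ 0.5923 -0.3362  0.072 ]
b [ 0.4767 -0.2847  0.072 ]
c [ 0.6245 -0.2691  0.072 ]
d [ 0.5082 -0.2162  0.072 ]
tin a [ 0.5909 -0.2684  0.0374]
tin b [ 0.5395 -0.2449  0.0374]
tin c [ 0.5644 -0.3211  0.0374]
tin d [ 0.5157 -0.2975  0.0374]
rest a [0.5283 0.0085 0.004 ]
rest b [ 0.519  -0.0243  0.004 ]
rest c [ 0.4665 -0.0076  0.004 ]
rest d [0.4762 0.0242 0.004 ]
bar a [0.5199 0.0096 0.01  ]
bar b [ 0.5081 -0.0221  0.01  ]
bar c [0.4858 0.0213 0.01  ]
bar d [ 0.4762 -0.0108  0.01  ]
```

Candidates for the chock: black at top (276,211) (wanted), green at (329,231) and purple at (276,145). By the description I'm taking the black one, and the crop confirms it. The measured sizes of stand, trough and rest agree with the data, with the stand's low end towards (+x,-y). The chock measures about 10% short at 80×46 mm, so I'll check that when I grip it. Now I'm moving over it.

```bash
python3 -m creep '[[[2.7,-3.8,0,0,0,-4.44,1],[5.4,-7.6,0,0,0,-8.88,1],[8.1,-11.4,0,0,0,-13.32,1],[10.8,-15.2,0,0,0,-17.76,1],[13.5,-19,0,0,0,-22.2,1]]]'
python3 -m creep '[[[2.7,-3.8,0,0,0,-4.44,1],[5.4,-7.6,0,0,0,-8.88,1],[8.1,-11.4,0,0,0,-13.32,1],[10.8,-15.2,0,0,0,-17.76,1],[13.5,-19,0,0,0,-22.2,1]]]'
python3 -m creep '[[[2.7,-3.8,0,0,0,-4.44,1],[5.4,-7.6,0,0,0,-8.88,1],[8.1,-11.4,0,0,0,-13.32,1],[10.8,-15.2,0,0,0,-17.76,1],[13.5,-19,0,0,0,-22.2,1]]]'
```

```text
clock: 0.6
position: [0.3841, 0.3817, 0.2435]
ee_rot: [-1.223, -2.894, 0.0]
force: [1.0, -0.2, -0.3]
width: 0.997
clock: 1.1
position: [0.5191, 0.1918, 0.2436]
ee_rot: [-1.757, -2.604, 0.0]
force: [0.2, 0.6, 0.2]
width: 1.001
clock: 1.6
position: [0.6541, 0.002, 0.2434]
ee_rot: [-2.225, -2.218, 0.0]
force: [0.5, -0.3, 0.1]
width: 1.001
```

```bash
python3 -m creep '[[[-0.1,0.1,-4,0,0,0,1],[-0.1,0.1,-8,0,0,0,1],[-0.1,0.1,-12,0,0,0,1],[-0.1,0.1,-15,0,0,0,1],[-0.1,0.1,-15,0,0,0,1]]]'
python3 - <<'E'
from h import *
a=arm.get_image('side')[:,:,::-1];t=arm.get_image('top')[:,:,::-1]
o=np.zeros((480,800,3),np.uint8)
o[:,:400]=cv2.resize(a[190:310,220:320],(400,480));o[:,400:]=cv2.resize(t[150:270,226:326],(400,480))
cv2.imwrite('pics/d1.png',np.clip(o*1.7,0,255).astype(np.uint8))
E
```

```text
clock: 2.1
position: [0.6491, 0.0048, 0.0891]
ee_rot: [-2.218, -2.217, 0.01]
force: [-0.9, -0.1, -0.5]
width: 0.998
```

View pics/d1.png

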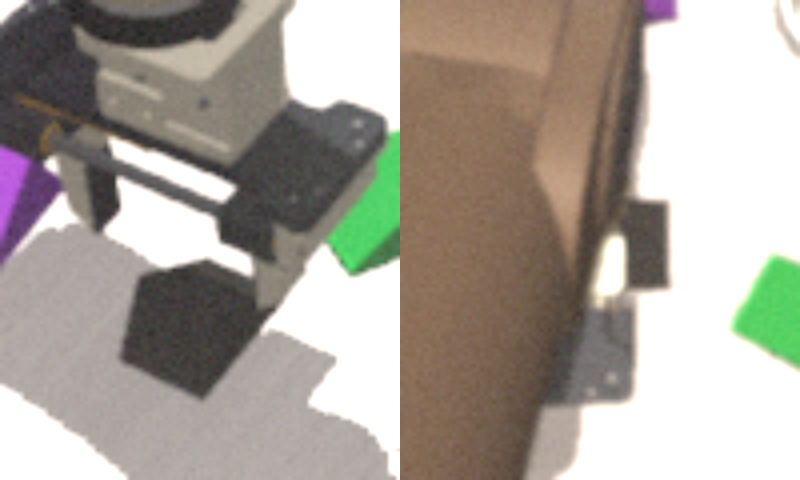

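The jaws straddle the chock at crop (200,320), with the purple block behind and the green one to the right, both clear. I'm descending and gripping.

```bash
python3 -m creep '[[[0,0,-2.5,0,0,0,1],[0,0,-5,0,0,0,1],[0,0,-6.9,0,0,0,1],[0,0,-6.9,0,0,0,1],[0,0,-6.9,0,0,0,1]]]'
python3 -m creep '[[[0,0,0,0,0,0,0],[0,0,0,0,0,0,-0.5],[0,0,0,0,0,0,-1],[0,0,0,0,0,0,-1],[0,0,0,0,0,0,-1]]]' 25
```

```text
clock: 2.7
position: [0.6537, 0.0044, 0.0267]
ee_rot: [2.221, 2.22, 0.003]
force: [0.2, 0.7, -0.3]
width: 1.001
clock: 3.2
position: [0.6525, 0.0045, 0.0249]
ee_rot: [2.222, 2.221, 0.0]
force: [0.1, 0.1, -0.2]
width: 0.614
```

```bash
python3 -m creep '[[[0,0,0,0,0,0,-1],[0,0,0,0,0,0,-1],[0,0,0,0,0,0,-1]]]' 25
python3 - <<'E'
from h import *
T=[(174.6,219.6,.0271),(82.4,277.6,.0729),(120,331.0,.0729),(210.8,271.4,.0271)]
P=np.array([onz('top',*t) for t in T]);print(P, P.mean(0))
lo=(P[0]+P[3])/2;hi=(P[1]+P[2])/2;d=lo-hi;d=d[:2]/np.hypot(*d[:2]);w=P[0]-P[3];print(d,np.degrees(np.arctan2(d[1],d[0])),np.degrees(np.arctan2(w[1],w[0])))
S=[(204.2,352,.0271),(183.7,478.7,.0729),(288.2,470,.0729),(285,346,.0271)]
P=np.array([onz('side',*t) for t in S]);print(P, P.mean(0))
lo=(P[0]+P[3])/2;hi=(P[1]+P[2])/2;d=lo-hi;w=P[0]-P[3];print(np.degrees(np.arctan2(d[1],d[0])),np.degrees(np.arctan2(w[1],w[0])))
E
```

```text
clock: 3.5
position: [0.6525, 0.0045, 0.0248]
ee_rot: [2.222, 2.221, 0.0]
force: [-0.2, 0.8, 1.2]
width: 0.541
[[0.6377 0.2101 0.0271]
 [0.5173 0.3903 0.0729]
 [0.4057 0.3134 0.0729]
 [0.5233 0.1336 0.0271]] [0.521  0.2618 0.05  ]
[ 0.5514 -0.8342] -56.53702979710379 33.76796194667902
[[0.6385 0.2149 0.0271]
 [0.5164 0.3903 0.0729]
 [0.4018 0.3132 0.0729]
 [0.5235 0.1356 0.0271]] [0.52   0.2635 0.05  ]
-55.369077230070545 34.58886778539682
```

The grip width is 49.8 mm, so the chock really is 50 mm wide and the masks were eroding it. I'm lifting, turning 34° and tilting to match the slope.

```bash
python3 -m creep '[[[0,0,3,0,0,0,-1],[0,0,6,0,0,0,-1],[0,0,9,0,0,0,-1],[0,0,12,0,0,0,-1],[-2,4,14,0,0,6.8,-1]]]'
python3 -m creep '[[[-2,4,0,0,0,6.8,-1],[-4,8,0,0,0,13.6,-1],[-6,12,0,0,0,20.4,-1],[-7.5,16,0,0,0,27.2,-1],[-8.7,18.1,0,0,0,27.2,-1]]]'
python3 -m creep '[[[0,0,0,5,3.4,0,-1],[0,0,0,9.95,6.71,0,-1],[0,0,0,9.95,6.71,0,-1],[0,0,0,9.95,6.71,0,-1]]]'
python3 - <<'E'
from h import *
from scipy.spatial.transform import Rotation as R
s=arm.observe();M=R.from_rotvec(s['ee_rot']).as_matrix();print(s['position'],M,s['width'])
print(np.array([.5455,.2256,.0658])-s['position'])
a=arm.get_image('side')[:,:,::-1];t=arm.get_image('top')[:,:,::-1]
o=np.zeros((480,800,3),np.uint8)
o[:,:400]=cv2.resize(a[240:480,140:340],(400,480));o[:,400:]=cv2.resize(t[170:350,70:220],(400,480))
cv2.imwrite('pics/d2.png',np.clip(o*1.5,0,255).astype(np.uint8))
E
```

```text
clock: 4.0
position: [0.6348, 0.0375, 0.1672]
ee_rot: [2.092, 2.335, -0.001]
force: [1.5, 0.1, -0.7]
width: 0.543
clock: 4.5
position: [0.5434, 0.2297, 0.1645]
ee_rot: [-1.463, -2.778, -0.002]
force: [0.4, 0.6, -1.3]
width: 0.542
clock: 4.9
position: [0.5457, 0.2242, 0.1642]
ee_rot: [-1.391, -2.607, -0.143]
force: [-1.2, 0.6, -1.7]
width: 0.545
[0.5457 0.2242 0.1642] [[-0.5446  0.8307 -0.1156]
 [ 0.8131  0.5568  0.1702]
 [ 0.2057 -0.0013 -0.9786]] 0.544750244766859
[-0.0002  0.0014 -0.0984]
```

View pics/d2.png

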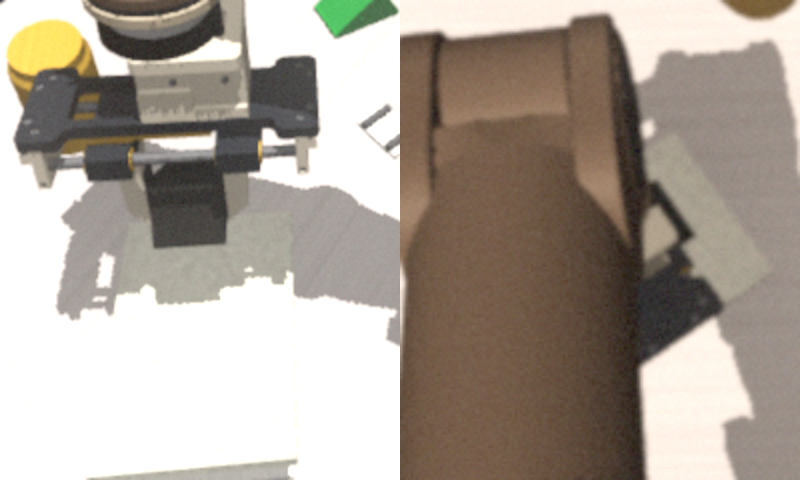

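The chock is held level with the deck, its steep face towards the camera (uphill). I'm lowering and watching the force.

```bash
python3 -m creep '[[[0,0.15,-3,0,0,0,-1],[0,0.15,-6,0,0,0,-1],[0,0.15,-8.5,0,0,0,-1],[0,0.15,-9.3,0,0,0,-1],[0,0.15,-9.3,0,0,0,-1]]]'
python3 -m creep '[[[0,0,-0.2,0,0,0,-1],[0,0,-0.4,0,0,0,-1],[0,0,-0.4,0,0,0,-1]]]'
```

```text
clock: 5.5
position: [0.5443, 0.2277, 0.071]
ee_rot: [-1.385, -2.607, -0.143]
force: [-0.6, -0.0, -1.1]
width: 0.543
clock: 5.8
position: [0.5459, 0.2272, 0.0685]
ee_rot: [-1.387, -2.608, -0.147]
force: [-0.8, -0.0, -1.2]
width: 0.543
```

```bash
python3 -m creep '[[[0,0,-0.1,0,0,0,-1],[0,0,-0.2,0,0,0,-1],[0,0,-0.2,0,0,0,-1]]]'
python3 -m creep '[[[0,0,-0.1,0,0,0,-1],[0,0,-0.2,0,0,0,-1],[0,0,-0.2,0,0,0,-1]]]'
```

```text
clock: 6.1
position: [0.5457, 0.227, 0.0659]
ee_rot: [-1.387, -2.607, -0.146]
force: [0.1, 0.6, -0.6]
width: 0.545
clock: 6.4
position: [0.5457, 0.2271, 0.0658]
ee_rot: [-1.387, -2.607, -0.148]
force: [-4.8, -3.8, 19.9]
width: 0.542
```

Contact came at the expected height (z 0.066). I'm easing off 1 mm, releasing, then withdrawing along the tool axis.

```bash
python3 -m creep '[[[0,0,0.1,0,0,0,-1],[0,0,0.15,0,0,0,-1],[0,0,0.15,0,0,0,0.4],[0,0,0.15,0,0,0,0.8],[0,0,0.15,0,0,0,0.8]]]'
python3 -m creep '[[[0,0,0,0,0,0,0.8],[0,0,0,0,0,0,0.8],[0.35,-0.5,3,0,0,0,0.8],[0.7,-1,6,0,0,0,0.8],[1.1,-1.6,9,0,0,0,0.8]]]'
python3 -m creep '[[[0,0,3,-5,-3.4,0,0.8],[0,0,6,-9.95,-6.71,0,0.8],[0,-4,6,-9.95,-6.71,0,0.8],[0,-8,6,-9.95,-6.71,0,0.8],[0,-13,6,-9.95,-6.71,0,0.8]]]'
python3 -m creep '[[[0,-5,0,0,0,0,1],[0,-10,0,0,0,0,1],[0,-15,0,0,0,0,1],[0,-20,0,0,0,0,1],[0,-25,0,0,0,0,1]]]'
python3 - <<'E'
from h import *
a=arm.get_image('side')[:,:,::-1];t=arm.get_image('top')[:,:,::-1]
cv2.imwrite('pics/side1.png',a);cv2.imwrite('pics/top1.png',t)
o=np.zeros((600,800,3),np.uint8)
o[:,:400]=cv2.resize(a[300:480,180:300],(400,600));o[:,400:]=cv2.resize(t[210:345,75:215],(400,386))[:600] if 0 else cv2.copyMakeBorder(cv2.resize(t[210:345,75:215],(400,386)),0,214,0,0,0)
cv2.imwrite('pics/d3.png',np.clip(o*1.5,0,255).astype(np.uint8))
E
```

```text
clock: 6.9
position: [0.5454, 0.227, 0.065]
ee_rot: [-1.387, -2.607, -0.145]
force: [-0.1, -0.3, 0.6]
width: 0.754
clock: 7.4
position: [0.5563, 0.2109, 0.1561]
ee_rot: [-1.387, -2.607, -0.145]
force: [1.1, 1.8, 0.1]
width: 0.898
clock: 7.9
position: [0.5562, 0.0822, 0.2155]
ee_rot: [1.469, 2.777, 0.002]
force: [0.5, -1.2, -0.1]
width: 0.902
clock: 8.4
position: [0.5561, -0.1709, 0.2154]
ee_rot: [1.475, 2.774, 0.001]
force: [1.1, 0.4, -0.1]
width: 0.999
```

View pics/d3.png

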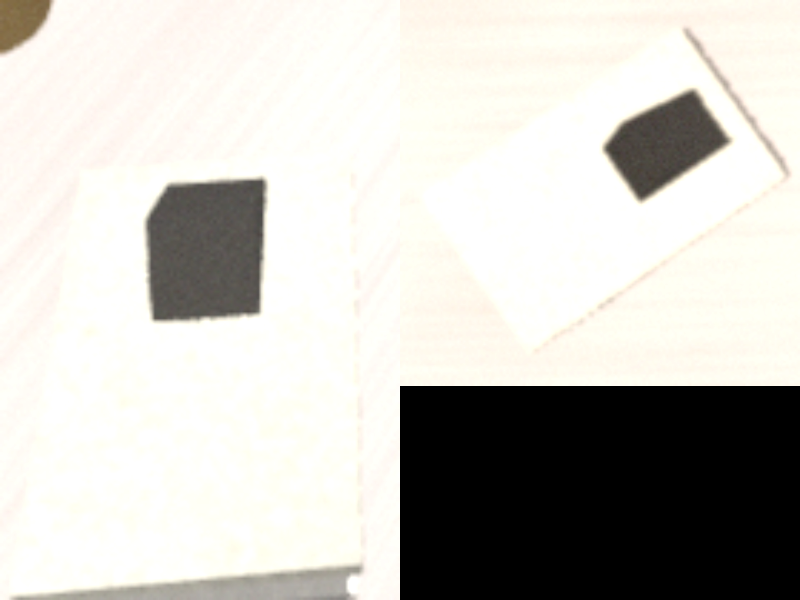

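```bash
cat >> h.py <<'E'
C=np.array([.5205,.2627,.050]);th=np.radians(-56);D=np.array([np.cos(th),np.sin(th)]);W=np.array([-D[1],D[0]])
def deck(n,u,v):  # intersect ray with deck plane -> along-deck s, across y, world
    o,d=ray(n,u,v);N=np.array([*(D*np.sin(np.radians(12))),np.cos(np.radians(12))])
    p=o+d*(N@(C-o))/(N@d);return ((p-C)[:2]@D)/np.cos(np.radians(12)),(p-C)[:2]@W,p
E
python3 - <<'E'
from h import *
for n,p in [('top',(146.4,261.8)),('top',(159,280)),('top',(178.3,241.5)),('top',(190.5,259.4)),('side',(225.9,396)),('side',(257.7,393.6)),('side',(259.5,353.4))]: print(n,deck(n,*p))
E
```

```text
top (np.float64(0.012647437238924628), np.float64(0.023834875001904066), array([0.5472, 0.2658, 0.0474]))
top (np.float64(0.012468825056033462), np.float64(-0.023372782021777005), array([0.5079, 0.2395, 0.0474]))
top (np.float64(0.09118428935669536), np.float64(0.02316942122805815), array([0.5896, 0.2017, 0.031 ]))
top (np.float64(0.09050318127626404), np.float64(-0.023825779460493888), array([0.5503, 0.176 , 0.0312]))
side (np.float64(0.014330529444726356), np.float64(0.02478160537955786), array([0.5489, 0.2649, 0.047 ]))
side (np.float64(0.014517033179427662), np.float64(-0.024601520093577158), array([0.508 , 0.2372, 0.047 ]))
side (np.float64(0.09632966322086174), np.float64(-0.0245413091751878), array([0.5528, 0.1709, 0.03  ]))
```

The chock sits with its foot edge at s≈+0.011 m, square to within 1° and centred across the slope. Now the trough.

```bash
python3 -m creep '[[[-0.1,-3,0,0,0,-8.5,1],[-0.2,-6,0,0,0,-17,1],[-0.3,-9,0,0,0,-25.5,1],[-0.5,-11,0,0,0,-34,1],[-0.5,-11,0,0,0,-42.5,1]]]'
python3 -m creep '[[[0,0,-2,0,0,-8.5,1],[0,0,-4,0,0,-17,1],[0,0,-6,0,0,-17,1],[0,0,-8,0,0,-17,1],[0,0,-8,0,0,-17,1]]]'
python3 - <<'E'
from h import *
from scipy.spatial.transform import Rotation as R
s=arm.observe();M=R.from_rotvec(s['ee_rot']).as_matrix();print(s['position'],np.degrees(np.arctan2(M[1,1],M[0,1])))
a=arm.get_image('side')[:,:,::-1];t=arm.get_image('top')[:,:,::-1]
o=np.zeros((480,800,3),np.uint8)
o[:,:400]=cv2.resize(a[120:264,315:435],(400,480));o[:,400:]=cv2.resize(t[180:324,340:460],(400,480))
cv2.imwrite('pics/d4.png',np.clip(o*1.5,0,255).astype(np.uint8))
E
```

```text
clock: 9.0
position: [0.5502, -0.2827, 0.2154]
ee_rot: [2.39, 2.036, -0.002]
force: [0.4, 0.2, -0.0]
width: 0.999
clock: 9.5
position: [0.5501, -0.2776, 0.1327]
ee_rot: [-2.654, -1.674, 0.004]
force: [-0.8, -0.6, -0.0]
width: 0.998
[ 0.5501 -0.2776  0.1327] -25.508933026272615
```

View pics/d4.png

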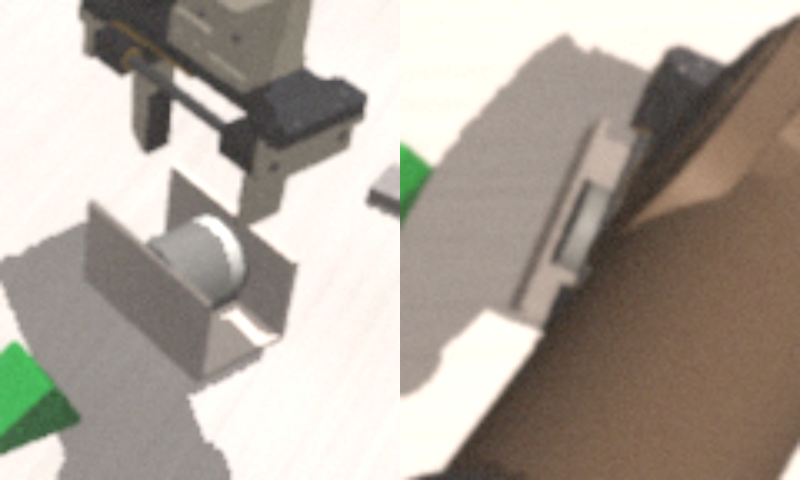

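The tin (crop 200,260) is under the jaws, between the cheeks, and the jaws line up with the trough's open ends. I'm lowering in stages.

```bash
python3 -m creep '[[[0,0,-2.5,0,0,0,1],[0,0,-4,0,0,0,1],[0,0,-4,0,0,0,1],[0,0,-4,0,0,0,1]]]'
python3 - <<'E'
from h import *
print(arm.observe()['position'],arm.observe()['joints'])
a=arm.get_image('side')[:,:,::-1]
cv2.imwrite('pics/d5.png',np.clip(cv2.resize(a[120:240,330:430],(600,720))[:600]*1.5,0,255).astype(np.uint8))
E
```

```text
clock: 10.0
position: [0.5516, -0.2792, 0.0958]
ee_rot: [2.657, 1.675, 0.0]
force: [0.4, 0.5, 0.4]
width: 1.002
[ 0.5516 -0.2792  0.0958] [-0.0044  0.6324  0.5853  1.7811 -0.4442  0.8627  0.341 ]
```

View pics/d5.png

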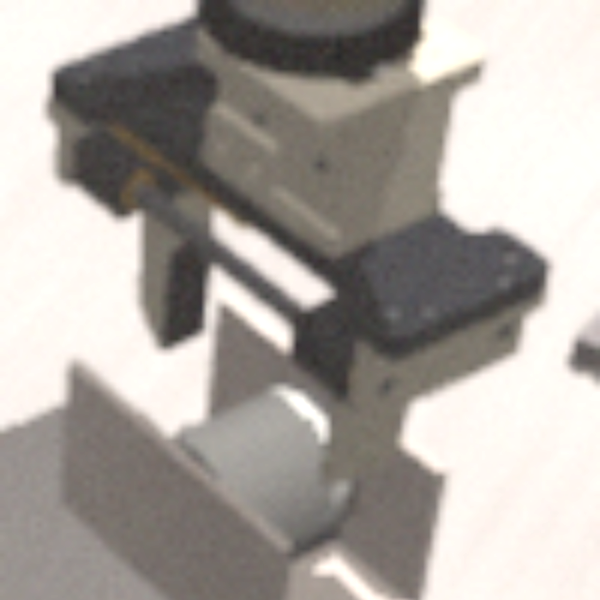

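The jaws straddle the tin between the cheeks, so I'm going down and gripping gently.

```bash
python3 -m creep '[[[0,-0.1,-2,0,0,0,1],[0,-0.1,-4,0,0,0,1],[0,-0.1,-5.5,0,0,0,1],[0,-0.1,-6,0,0,0,1],[0,-0.1,-6,0,0,0,1]]]'
python3 -m creep '[[[0,0,0,0,0,0,0.6],[0,0,0,0,0,0,0.4],[0,0,0,0,0,0,0.3],[0,0,0,0,0,0,0.2],[0,0,0,0,0,0,0.1]]]' 15
python3 -m creep '[[[0,0,0,0,0,0,-0.2],[0,0,0,0,0,0,-0.5],[0,0,0,0,0,0,-1],[0,0,0,0,0,0,-1]]]' 15
```

```text
clock: 10.55
position: [0.5513, -0.28, 0.0351]
ee_rot: [-2.657, -1.676, 0.001]
force: [-0.7, 0.5, -0.1]
width: 1.002
clock: 11.05
position: [0.5534, -0.2809, 0.0363]
ee_rot: [2.654, 1.674, 0.003]
force: [5.9, -2.5, 2.1]
width: 0.65
clock: 11.45
position: [0.5534, -0.2809, 0.0363]
ee_rot: [2.654, 1.674, 0.003]
force: [4.2, -2.6, 2.1]
width: 0.651
```

```bash
python3 -m creep '[[[0,0,0,0,0,0,-1],[0,0,1,0,0,0,-1],[0,0,4,0,0,0,-1],[0,0,8,0,0,0,-1],[0,0,12,0,0,0,-1]]]' 22
python3 -m creep '[[[-1,5,0,0,0,3.7,-1],[-2,9.5,0,0,0,7.5,-1],[-3,14,0,0,0,7.5,-1],[-4,19,0,0,0,7.5,-1],[-5,24,0,0,0,7.5,-1]]]'
python3 -m creep '[[[-0.4,4,0,0,0,0,-1],[-0.4,4,0,0,0,0,-1],[-0.4,4,0,0,0,0,-1]]]'
python3 - <<'E'
from h import *
from scipy.spatial.transform import Rotation as R
s=arm.observe();M=R.from_rotvec(s['ee_rot']).as_matrix();print(s['position'],np.degrees(np.arctan2(M[1,1],M[0,1])),s['width'],s['force'])
a=arm.get_image('side')[:,:,::-1];t=arm.get_image('top')[:,:,::-1]
o=np.zeros((480,800,3),np.uint8)
o[:,:400]=cv2.resize(a[210:354,270:390],(400,480));o[:,400:]=cv2.resize(t[210:354,210:330],(400,480))
cv2.imwrite('pics/d6.png',np.clip(o*1.5,0,255).astype(np.uint8))
E
```

```text
clock: 11.95
position: [0.5501, -0.2795, 0.1562]
ee_rot: [-2.656, -1.674, 0.003]
force: [1.8, -0.5, -3.5]
width: 0.647
clock: 12.45
position: [0.5003, -0.0403, 0.1554]
ee_rot: [-2.542, -1.845, 0.001]
force: [2.0, 0.8, -3.1]
width: 0.647
clock: 12.75
position: [0.4971, -0.001, 0.1553]
ee_rot: [-2.539, -1.849, 0.001]
force: [-0.1, -1.6, -2.5]
width: 0.646
[ 0.4971 -0.001   0.1553] -17.871322069701154 0.6461641967423759 [-0.1312 -1.556  -2.5396]
```

View pics/d6.png

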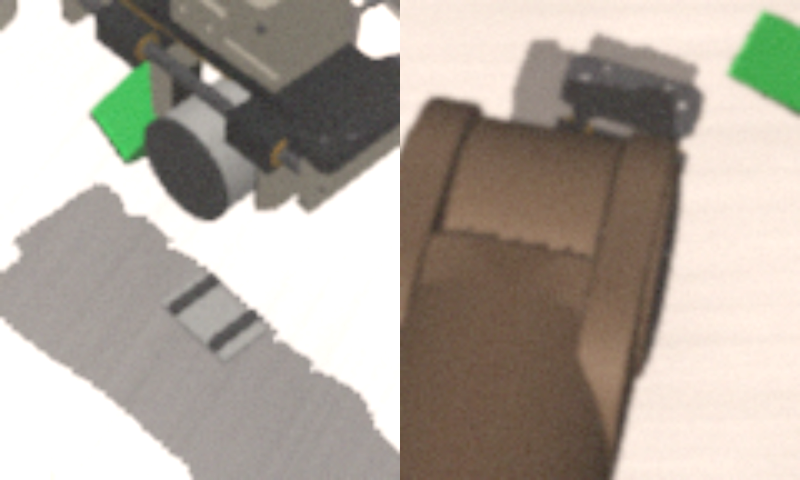

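```bash
python3 - <<'E'
from h import *
P=[onz('side',*p,.010) for p in [(334.7,292.5),(321.3,302.5),(346.7,303.8),(333.3,314.5)]]
print(np.array(P),np.mean(P,0))
E
python3 -m creep '[[[0.05,0.05,-4,0,0,0,-1],[0.05,0.05,-8,0,0,0,-1],[0.05,0.05,-10.5,0,0,0,-1],[0.05,0.05,-11.3,0,0,0,-1],[0.05,0.05,-11.3,0,0,0,-1]]]'
python3 -m creep '[[[0,0,-0.2,0,0,0,-1],[0,0,-0.3,0,0,0,-1],[0,0,-0.3,0,0,0,-1]]]'
```

```text
[[ 0.5088 -0.0225  0.01  ]
 [ 0.52    0.0119  0.01  ]
 [ 0.4755 -0.0101  0.01  ]
 [ 0.4864  0.0248  0.01  ]] [0.4977 0.001  0.01  ]
clock: 13.35
position: [0.4979, -0.003, 0.0417]
ee_rot: [-2.544, -1.843, 0.003]
force: [-0.6, -0.3, -2.9]
width: 0.645
clock: 13.65
position: [0.4991, -0.0014, 0.0402]
ee_rot: [2.541, 1.846, 0.003]
force: [0.5, -0.0, -2.8]
width: 0.648
```

```bash
python3 -m creep '[[[0,0,-0.1,0,0,0,-1],[0,0,-0.2,0,0,0,-1],[0,0,-0.2,0,0,0,-1]]]'
python3 - <<'E'
from h import *
s=arm.observe();print(s['position'],s['force'])
a=arm.get_image('side')[:,:,::-1]
cv2.imwrite('pics/d7.png',np.clip(cv2.resize(a[230:330,280:380],(600,600),interpolation=cv2.INTER_CUBIC)*1.5,0,255).astype(np.uint8))
E
```

```text
clock: 13.95
position: [0.4984, -0.0013, 0.0373]
ee_rot: [2.542, 1.846, 0.0]
force: [-0.3, 0.6, -3.3]
width: 0.648
[ 0.4984 -0.0013  0.0373] [-0.2577  0.6225 -3.2674]
```

View pics/d7.png

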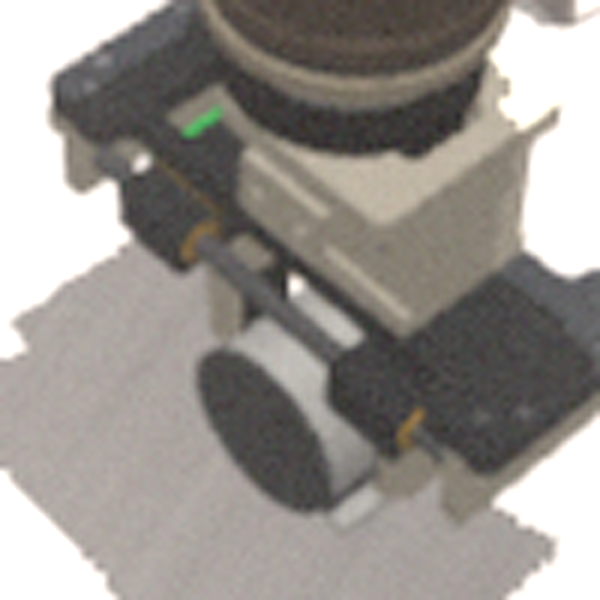

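The tin hangs just over the bars. I'm lowering the last millimetres until there is contact.

```bash
python3 -m creep '[[[0,0,-0.05,0,0,0,-1],[0,0,-0.1,0,0,0,-1],[0,0,-0.1,0,0,0,-1]]]'
python3 -m creep '[[[0,0,-0.05,0,0,0,-1],[0,0,-0.1,0,0,0,-1],[0,0,-0.1,0,0,0,-1]]]'
```

```text
clock: 14.3
position: [0.4984, -0.0014, 0.0363]
ee_rot: [-2.542, -1.846, -0.0]
force: [-0.8, -0.6, -0.0]
width: 0.647
clock: 14.6
position: [0.4984, -0.0014, 0.036]
ee_rot: [-2.542, -1.845, -0.001]
force: [-4.5, 1.0, 14.0]
width: 0.648
```

```bash
python3 -m creep '[[[-0.05,0,0.05,0,0,0,-1],[-0.05,0,0.1,0,0,0,-1],[-0.05,0,0.1,0,0,0,-1]]]' 8
python3 -m creep '[[[0,0,0,0,0,0,0.4],[0,0,0,0,0,0,0.5],[0,0,0,0,0,0,0.7],[0,0,0,0,0,0,0.9],[0,0,0,0,0,0,0.9]]]'
python3 - <<'E'
from h import *
s=arm.observe();print(s['position'],s['force'])
a=arm.get_image('side')[:,:,::-1]
cv2.imwrite('pics/d8.png',np.clip(cv2.resize(a[230:330,280:380],(600,600),interpolation=cv2.INTER_CUBIC)*1.5,0,255).astype(np.uint8))
E
```

```text
clock: 14.9
position: [0.4978, -0.0015, 0.0361]
ee_rot: [2.542, 1.846, -0.0]
force: [-0.5, 0.5, -1.3]
width: 0.648
clock: 15.4
position: [0.4979, -0.0015, 0.0363]
ee_rot: [2.542, 1.846, 0.0]
force: [-0.0, -0.0, 0.2]
width: 0.937
[ 0.4979 -0.0015  0.0363] [-0.0196 -0.0295  0.206 ]
```

View pics/d8.png

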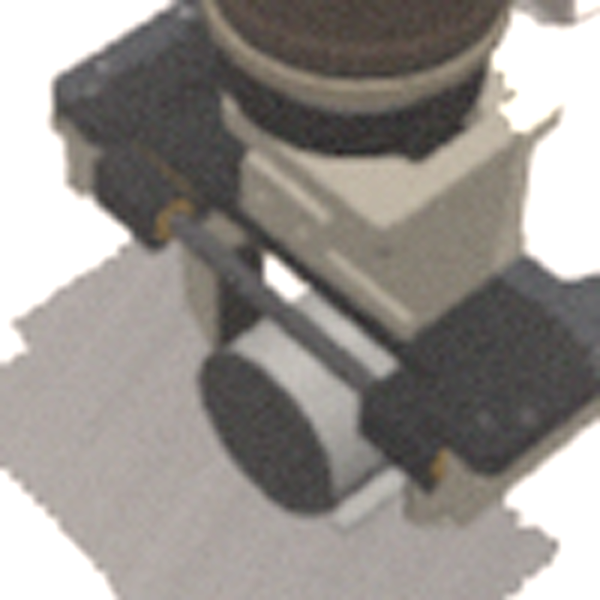

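The tin rests on the bars with the jaws clear. I'm lifting straight up and turning 90°.

```bash
python3 -m creep '[[[0,0,2,0,0,0,0.9],[0,0,5,0,0,0,0.9],[0,0,9,0,0,0,1],[0,0,12,0,0,0,1],[0,0,12,0,0,8.5,1]]]'
python3 -m creep '[[[0,0,0,0,0,8.5,1],[0,0,0,0,0,17,1],[0,0,0,0,0,25.5,1],[0,0,0,0,0,34,1],[0,0,0,0,0,42.5,1]]]'
python3 -m creep '[[[0,0,0,0,0,8.5,1],[0,0,0,0,0,17,1],[0,0,0,0,0,25.5,1],[0,0,0,0,0,34,1],[0,0,0,0,0,39,1]]]'
python3 -m creep '[[[0,0,0,0,0,0,1]]]'
python3 - <<'E'
from h import *
from scipy.spatial.transform import Rotation as R
s=arm.observe();M=R.from_rotvec(s['ee_rot']).as_matrix();print(s['position'],np.degrees(np.arctan2(M[1,1],M[0,1])),s['joints'])
a=arm.get_image('side')[:,:,::-1];t=arm.get_image('top')[:,:,::-1]
cv2.imwrite('pics/side2.png',a)
o=np.zeros((480,800,3),np.uint8)
o[:,:400]=cv2.resize(a[210:354,270:390],(400,480));o[:,400:]=cv2.resize(t[210:354,210:330],(400,480))
cv2.imwrite('pics/d9.png',np.clip(o*1.5,0,255).astype(np.uint8))
E
```

```text
clock: 15.95
position: [0.5001, -0.0015, 0.1598]
ee_rot: [2.396, 2.027, 0.008]
force: [-0.1, -0.9, -0.6]
width: 0.995
clock: 16.45
position: [0.4978, -0.0015, 0.1563]
ee_rot: [1.491, 2.765, 0.0]
force: [-0.1, -0.1, 0.3]
width: 1.002
clock: 16.95
position: [0.4977, -0.0016, 0.1563]
ee_rot: [-0.484, -3.104, -0.0]
force: [0.3, -0.0, -0.4]
width: 0.999
clock: 17.05
position: [0.4977, -0.0017, 0.1562]
ee_rot: [-0.491, -3.103, -0.0]
force: [-1.2, 0.1, 0.0]
width: 0.996
[ 0.4977 -0.0017  0.1562] 72.0229318237493 [-0.2953  0.3301  0.2435  2.0017 -0.1072  0.8217  1.2657]
```

View pics/d9.png

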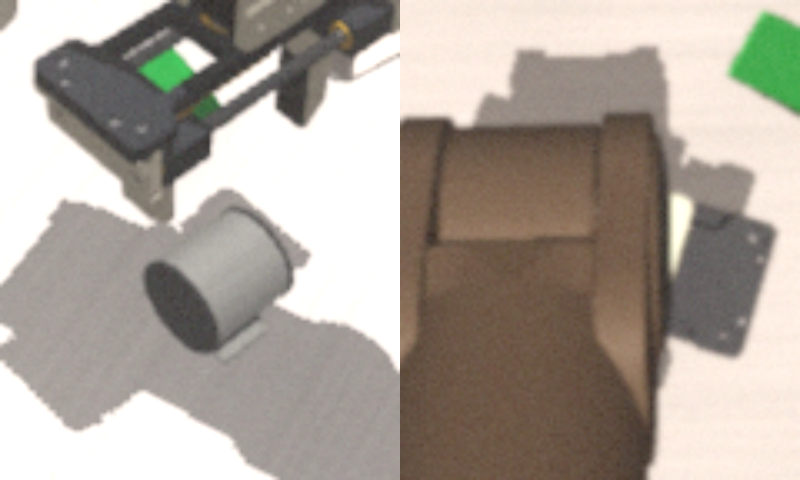

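Run:
```python
from h import *
y=np.array([np.cos(np.radians(72)),np.sin(np.radians(72)),0])
p=onz('side',270+182/3.333,210+306.5/3.333,.0374);print(p,p-.031*y)
c=np.array([.4977,-.0007,.0374])
for z in(-.031,.031): print((proj('side',c+z*y)-[270,210])*3.333)
```

```text
[0.5058 0.0251 0.0374] [ 0.4962 -0.0044  0.0374]
[254.6912 251.5425]
[176.4646 310.1089]
```

The tin sits square on the bars and my estimate of its centre agrees with the jaw centre to about 2 mm. I'm descending to grip its ends.

```bash
python3 -m creep '[[[0,-0.1,-3,0,0,0,1],[0,-0.1,-6,0,0,0,1],[0,-0.1,-9,0,0,0,1],[0,-0.1,-11.8,0,0,0,1],[0,-0.1,-11.8,0,0,0,1]]]'
python3 -m creep '[[[0,0,0,0,0,0,0.6],[0,0,0,0,0,0,0.5],[0,0,0,0,0,0,0.4],[0,0,0,0,0,0,0.3],[0,0,0,0,0,0,0.2]]]' 10
python3 -m creep '[[[0,0,0,0,0,0,-0.2],[0,0,0,0,0,0,-0.6],[0,0,0,0,0,0,-1],[0,0,0,0,0,0,-1]]]' 22
python3 - <<'E'
from h import *
a=arm.get_image('side')[:,:,::-1]
cv2.imwrite('pics/d10.png',np.clip(cv2.resize(a[230:330,280:380],(600,600),interpolation=cv2.INTER_CUBIC)*1.5,0,255).astype(np.uint8))
E
```

```text
clock: 17.65
position: [0.4956, -0.0026, 0.0355]
ee_rot: [-0.494, -3.097, 0.003]
force: [-0.2, 0.3, -0.2]
width: 1.001
clock: 18.15
position: [0.4986, -0.0023, 0.0392]
ee_rot: [0.492, 3.101, 0.001]
force: [-0.4, 0.9, 7.7]
width: 0.674
clock: 18.55
position: [0.4986, -0.0023, 0.0392]
ee_rot: [0.492, 3.101, 0.001]
force: [-0.8, 1.6, 8.5]
width: 0.678
```

View pics/d10.png

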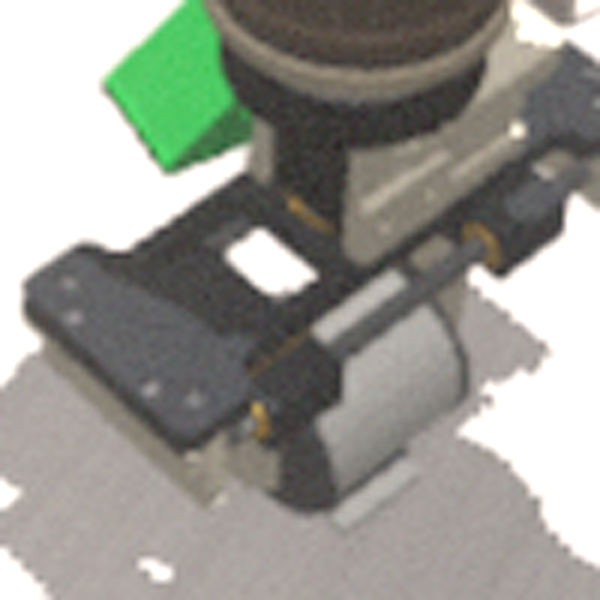

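The tin is gripped on its ends at a width of 62.2 mm, as expected. Next comes the lift, the move over the stand uphill of the chock, and a turn of -38°.

```bash
python3 -m creep '[[[0,0,1,0,0,0,-1],[0,0,4,0,0,0,-1],[0,0,8,0,0,0,-1],[0,0,12,0,0,0,-1],[0,0,12,0,0,0,-1]]]' 25
python3 -m creep '[[[0.3,4.5,0,0,0,-7.6,-1],[0.6,9,0,0,0,-15.2,-1],[0.9,13.5,0,0,0,-22.8,-1],[1.2,18,0,0,0,-30.4,-1],[1.4,22.5,0,0,0,-38,-1]]]'
python3 -m creep '[[[0.1,3,0,0,0,0,-1],[0.1,5,0,0,0,0,-1],[0.1,5,0,0,0,0,-1],[0.1,5,0,0,0,0,-1]]]'
python3 - <<'E'
from h import *
from scipy.spatial.transform import Rotation as R
s=arm.observe();M=R.from_rotvec(s['ee_rot']).as_matrix();p=s['position'];print(p,np.degrees(np.arctan2(M[1,1],M[0,1])),s['width'],s['force'])
print((p[:2]-C[:2])@D,(p[:2]-C[:2])@W)
a=arm.get_image('side')[:,:,::-1];t=arm.get_image('top')[:,:,::-1]
o=np.zeros((480,800,3),np.uint8)
o[:,:400]=cv2.resize(a[240:480,140:340],(400,480));o[:,400:]=cv2.resize(t[170:350,70:220],(400,480))
cv2.imwrite('pics/d11.png',np.clip(o*1.5,0,255).astype(np.uint8))
E
```

```text
clock: 19.1
position: [0.5005, -0.0026, 0.1634]
ee_rot: [0.492, 3.095, 0.004]
force: [1.3, -0.2, -2.4]
width: 0.674
clock: 19.6
position: [0.5112, 0.224, 0.1579]
ee_rot: [-1.483, -2.769, 0.001]
force: [1.0, 0.1, -3.3]
width: 0.669
clock: 20.0
position: [0.5126, 0.2714, 0.1578]
ee_rot: [-1.475, -2.774, 0.002]
force: [0.5, -1.8, -2.6]
width: 0.673
[0.5126 0.2714 0.1578] 33.97517323946066 0.6729219275439843 [ 0.4535 -1.8021 -2.6456]
-0.011627685236345041 -0.0016526799618418325
```

View pics/d11.png

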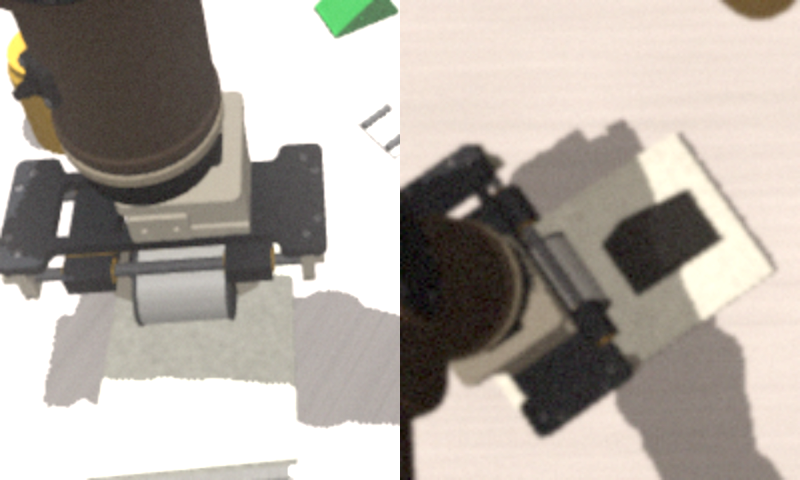

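The tin is level, across the slope and uphill of the chock. I'm lowering to just above the deck.

```bash
python3 -m creep '[[[0,0,-2,0,0,0,-1],[0,0,-4,0,0,0,-1],[0,0,-5.5,0,0,0,-1],[0,0,-6.2,0,0,0,-1],[0,0,-6.2,0,0,0,-1]]]'
python3 -m creep '[[[0,0,-0.2,0,0,0,-1],[0,0,-0.4,0,0,0,-1],[0,0,-0.6,0,0,0,-1],[0,0,-0.6,0,0,0,-1],[0,0,-0.6,0,0,0,-1]]]'
python3 - <<'E'
from h import *
p=arm.observe()['position'];print(p,(p[:2]-C[:2])@D,(p[:2]-C[:2])@W)
a=arm.get_image('side')[:,:,::-1];t=arm.get_image('top')[:,:,::-1]
o=np.zeros((480,800,3),np.uint8)
o[:,:400]=cv2.resize(a[330:474,170:290],(400,480));o[:,400:]=cv2.resize(t[210:330,110:210],(400,480))
cv2.imwrite('pics/d12.png',np.clip(o*1.5,0,255).astype(np.uint8))
E
```

```text
clock: 20.6
position: [0.5127, 0.2711, 0.0956]
ee_rot: [-1.478, -2.772, 0.003]
force: [-1.3, 1.0, -2.1]
width: 0.675
clock: 21.1
position: [0.5129, 0.2726, 0.0904]
ee_rot: [1.475, 2.773, 0.0]
force: [-0.7, 0.8, -3.0]
width: 0.674
[0.5129 0.2726 0.0904] -0.012479327135891333 -0.0007424672440105535
```

View pics/d12.png

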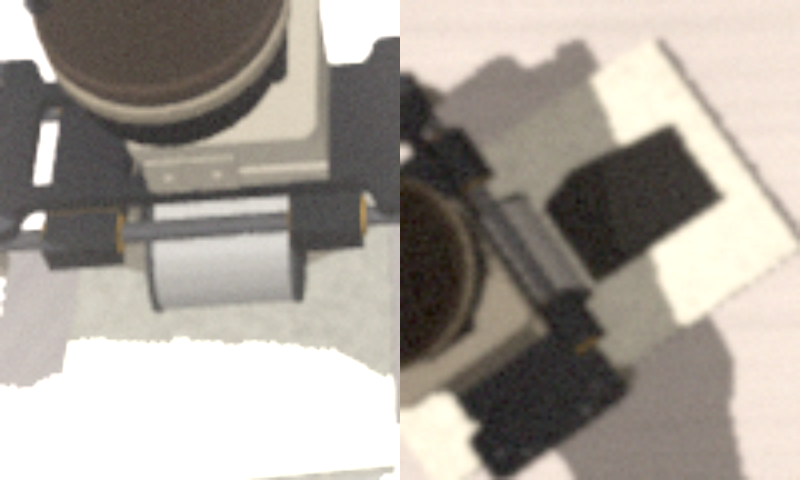

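The tin is about 5 mm above the deck with a gap to the steep face. I'm dropping 3.5 mm, then moving down the slope in small steps while feeling for the chock.

```bash
python3 -m creep '[[[0,0,-0.2,0,0,0,-1],[0,0,-0.35,0,0,0,-1],[0,0,-0.35,0,0,0,-1]]]'
python3 -m creep '[[[0.17,-0.25,-0.06,0,0,0,-1],[0.34,-0.5,-0.13,0,0,0,-1],[0.34,-0.5,-0.13,0,0,0,-1],[0.34,-0.5,-0.13,0,0,0,-1]]]'
python3 -m creep '[[[0.11,-0.17,-0.04,0,0,0,-1],[0.11,-0.17,-0.04,0,0,0,-1],[0.11,-0.17,-0.04,0,0,0,-1]]]'
```

```text
clock: 21.5
position: [0.5127, 0.2725, 0.0864]
ee_rot: [-1.475, -2.773, 0.001]
force: [0.2, 0.7, -2.1]
width: 0.673
clock: 21.9
position: [0.5164, 0.2673, 0.0854]
ee_rot: [1.476, 2.773, -0.0]
force: [-1.2, -1.2, -2.7]
width: 0.674
clock: 22.2
position: [0.5174, 0.2658, 0.0851]
ee_rot: [1.476, 2.773, 0.0]
force: [-0.2, 0.5, -2.2]
width: 0.672
```

```bash
python3 -m creep '[[[0.11,-0.17,-0.04,0,0,0,-1],[0.11,-0.17,-0.04,0,0,0,-1],[0.11,-0.17,-0.04,0,0,0,-1]]]'
python3 -m creep '[[[0.06,-0.08,-0.02,0,0,0,-1],[0.06,-0.08,-0.02,0,0,0,-1],[0.06,-0.08,-0.02,0,0,0,-1]]]'
python3 -m creep '[[[0.06,-0.08,-0.02,0,0,0,-1],[0.06,-0.08,-0.02,0,0,0,-1],[0.06,-0.08,-0.02,0,0,0,-1]]]'
```

```text
clock: 22.5
position: [0.5185, 0.2641, 0.0846]
ee_rot: [1.476, 2.773, 0.0]
force: [-0.3, 0.1, -2.1]
width: 0.674
clock: 22.8
position: [0.5191, 0.2633, 0.0845]
ee_rot: [1.476, 2.773, 0.0]
force: [0.1, 0.4, -3.5]
width: 0.675
clock: 23.1
position: [0.5197, 0.2625, 0.0842]
ee_rot: [1.476, 2.773, 0.0]
force: [0.4, -0.8, -2.1]
width: 0.673
```

```bash
python3 -m creep '[[[0.06,-0.08,-0.02,0,0,0,-1],[0.06,-0.08,-0.02,0,0,0,-1],[0.06,-0.08,-0.02,0,0,0,-1]]]'
python3 -m creep '[[[0.06,-0.08,-0.02,0,0,0,-1],[0.06,-0.08,-0.02,0,0,0,-1],[0.06,-0.08,-0.02,0,0,0,-1]]]'
python3 -m creep '[[[0.06,-0.08,-0.02,0,0,0,-1],[0.06,-0.08,-0.02,0,0,0,-1],[0.06,-0.08,-0.02,0,0,0,-1]]]'
python3 - <<'E'
from h import *
p=arm.observe()['position'];print(p,(p[:2]-C[:2])@D,(p[:2]-C[:2])@W)
a=arm.get_image('side')[:,:,::-1];t=arm.get_image('top')[:,:,::-1]
cv2.imwrite('pics/d13.png',np.clip(cv2.resize(t[220:310,115:215],(666,600),interpolation=cv2.INTER_CUBIC)*1.8,0,255).astype(np.uint8))
E
```

```text
clock: 23.4
position: [0.5203, 0.2618, 0.0841]
ee_rot: [-1.475, -2.774, -0.0]
force: [-0.5, 0.5, -2.1]
width: 0.677
clock: 23.7
position: [0.5209, 0.2609, 0.0838]
ee_rot: [1.476, 2.773, 0.0]
force: [-0.2, 0.9, -2.5]
width: 0.672
clock: 24.0
position: [0.5215, 0.2601, 0.0836]
ee_rot: [1.476, 2.773, -0.0]
force: [-0.3, 0.1, -1.7]
width: 0.675
[0.5215 0.2601 0.0836] 0.0027793765882324624 -0.0006104604250119695
```

View pics/d13.png

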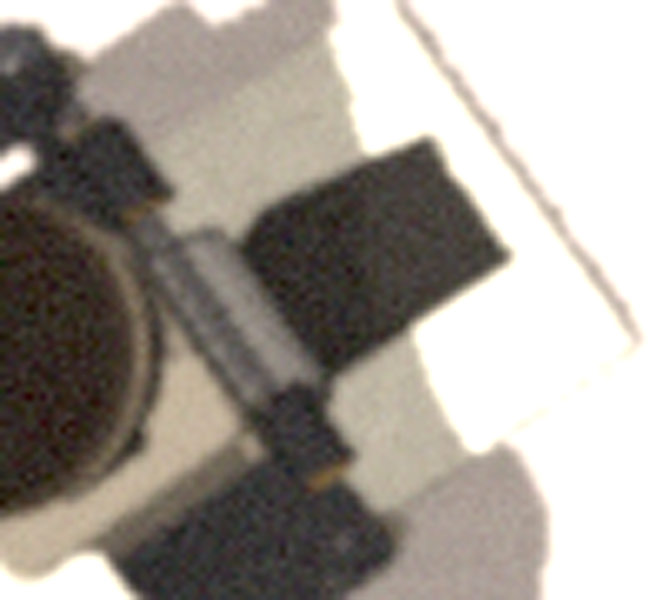

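```bash
python3 -m creep '[[[0.06,-0.08,-0.02,0,0,0,-1],[0.06,-0.08,-0.02,0,0,0,-1],[0.06,-0.08,-0.02,0,0,0,-1]]]'
python3 -m creep '[[[0.06,-0.08,-0.02,0,0,0,-1],[0.06,-0.08,-0.02,0,0,0,-1],[0.06,-0.08,-0.02,0,0,0,-1]]]'
python3 -m creep '[[[0.06,-0.08,-0.02,0,0,0,-1],[0.06,-0.08,-0.02,0,0,0,-1],[0.06,-0.08,-0.02,0,0,0,-1]]]'
```

```text
clock: 24.4
position: [0.5221, 0.2593, 0.0835]
ee_rot: [1.476, 2.773, 0.0]
force: [-0.7, 0.3, -1.9]
width: 0.672
clock: 24.7
position: [0.5227, 0.2584, 0.0832]
ee_rot: [1.476, 2.773, -0.0]
force: [-0.1, 0.9, -2.1]
width: 0.673
clock: 25.0
position: [0.5233, 0.2576, 0.083]
ee_rot: [1.476, 2.773, -0.0]
force: [-0.4, 0.5, -1.8]
width: 0.67
```

Run:
```python
from h import *
t=arm.get_image('top')[:,:,::-1]
cv2.imwrite('pics/top3.png',t)
cv2.imwrite('pics/d14.png',np.clip(cv2.resize(t[220:310,115:215],(666,600),interpolation=cv2.INTER_CUBIC)*2.2,0,255).astype(np.uint8))
t1=cv2.imread('pics/top1.png')
for i in(t1,t): 
    m=(cv2.GaussianBlur(i,(0,0),.7).max(2)<62)
    # tail edge profile along mid axis of chock: pixels from (184.4,250.4) direction downhill
    a=np.array([152.7,270.9]);b=np.array([184.4,250.45]);e=(b-a)/np.linalg.norm(b-a)
    pts=np.array([b+e*k for k in np.arange(-6,7,.5)],np.float32)
    g=cv2.remap(i.max(2),pts[:,:1].reshape(-1,1),pts[:,1:].reshape(-1,1),cv2.INTER_LINEAR).ravel();print(g)
```

```text
[ 52  53  54  53  53  54  55  56  60  68  87 110 138 162 178 185 190 191
 191 191 191 191 191 191 192 192]
[ 42  42  42  39  39  40  40  40  40  39  37  36  37  38  43  53  66  84
 105 129 149 165 171 175 176 176]
```

View pics/d14.png

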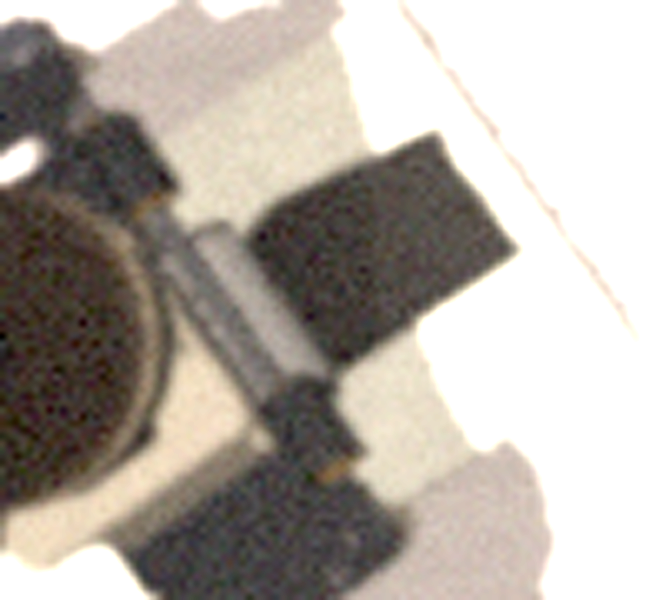

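The images show the chock's tail edge moved 3.5 px, about 7 mm downhill. The tin was already touching and pushed it gently, with a force of about 1 N that was within the noise. It is still square and on the deck, so I stop pushing. I'm lowering the tin along the face direction (slightly uphill) until it touches the deck.

```bash
python3 -m creep '[[[-0.03,0.04,-0.08,0,0,0,-1],[-0.03,0.04,-0.08,0,0,0,-1],[-0.03,0.04,-0.08,0,0,0,-1]]]'
python3 -m creep '[[[-0.02,0.03,-0.05,0,0,0,-1],[-0.02,0.03,-0.05,0,0,0,-1],[-0.02,0.03,-0.05,0,0,0,-1]]]'
```

```text
clock: 25.35
position: [0.5231, 0.2582, 0.0823]
ee_rot: [1.475, 2.773, 0.0]
force: [1.0, 1.0, -1.6]
width: 0.674
clock: 25.65
position: [0.5228, 0.2586, 0.0818]
ee_rot: [1.475, 2.773, 0.0]
force: [-0.7, 0.9, -0.1]
width: 0.674
```

```bash
python3 -m creep '[[[0,0,-0.04,0,0,0,-1],[0,0,-0.04,0,0,0,-1],[0,0,-0.04,0,0,0,-1]]]'
```

```text
clock: 25.95
position: [0.5228, 0.2587, 0.0817]
ee_rot: [1.475, 2.774, 0.001]
force: [-1.7, 1.5, 7.0]
width: 0.672
```

```bash
python3 -m creep '[[[0,0,-0.03,0,0,0,-1],[0,0,-0.03,0,0,0,-1],[0,0,-0.03,0,0,0,-1]]]'
python3 - <<'E'
from h import *
t=arm.get_image('top')[:,:,::-1];cv2.imwrite('pics/top4.png',t)
a=np.array([152.7,270.9]);b=np.array([184.4,250.45]);e=(b-a)/np.linalg.norm(b-a)
pts=np.array([b+e*k for k in np.arange(-6,7,.5)],np.float32)
print(cv2.remap(t.max(2),pts[:,:1].reshape(-1,1),pts[:,1:].reshape(-1,1),cv2.INTER_LINEAR).ravel())
E
```

```text
clock: 26.25
position: [0.5228, 0.2587, 0.0817]
ee_rot: [-1.475, -2.774, -0.001]
force: [-2.4, 0.3, 9.0]
width: 0.677
[ 40  41  41  41  41  40  38  38  39  41  43  44  43  43  46  54  66  86
 107 130 149 163 169 174 175 176]
```

Deck contact confirmed (about 7–9 N) and the chock hasn't moved further. I'm easing the load, nudging 1 mm downhill to make sure the tin touches the face, then opening.

```bash
python3 -m creep '[[[0,0,0.05,0,0,0,-1],[0.03,-0.04,0.04,0,0,0,-1],[0.06,-0.08,0.03,0,0,0,-1],[0.06,-0.08,0.03,0,0,0,-1]]]' 10
python3 -m creep '[[[0,0,0,0,0,0,-1],[0,0,0,0,0,0,-1],[0,0,0,0,0,0,-1]]]' 4
```

```text
clock: 26.7
position: [0.5228, 0.2586, 0.0817]
ee_rot: [-1.474, -2.773, -0.001]
force: [-4.4, 2.8, 7.6]
width: 0.673
clock: 27.0
position: [0.5234, 0.258, 0.0814]
ee_rot: [-1.475, -2.774, -0.001]
force: [-2.1, 3.0, 4.2]
width: 0.674
```

```bash
python3 -m creep '[[[0,0,0,0,0,0,0.36],[0,0,0,0,0,0,0.4],[0,0,0,0,0,0,0.44],[0,0,0,0,0,0,0.5],[0,0,0,0,0,0,0.55]]]'
python3 - <<'E'
from h import *
s=arm.observe();print(s['position'],s['force'],s['width'])
a=arm.get_image('side')[:,:,::-1];t=arm.get_image('top')[:,:,::-1]
o=np.zeros((480,800,3),np.uint8)
o[:,:400]=cv2.resize(a[330:474,170:290],(400,480));o[:,400:]=cv2.resize(t[210:330,110:210],(400,480))
cv2.imwrite('pics/d15.png',np.clip(o*1.7,0,255).astype(np.uint8))
E
```

```text
clock: 27.5
position: [0.5234, 0.2572, 0.0812]
ee_rot: [1.476, 2.773, -0.001]
force: [0.3, -0.3, 0.4]
width: 0.768
[0.5234 0.2572 0.0812] [ 0.2822 -0.3049  0.4374] 0.7675208533600326
```

View pics/d15.png

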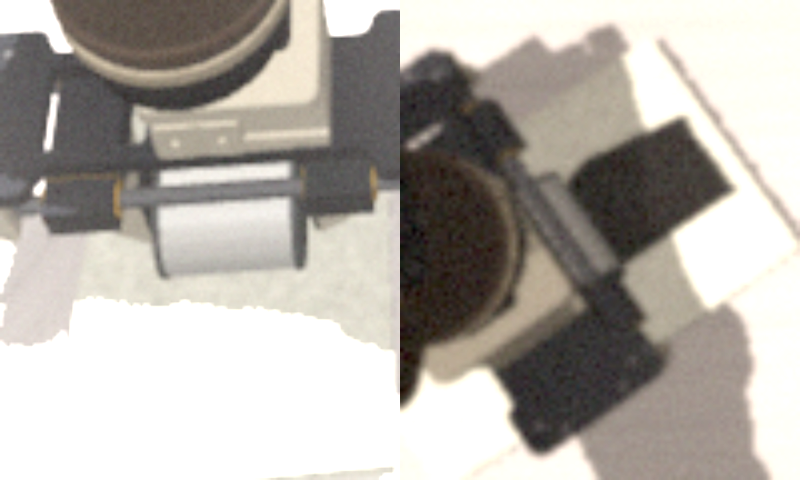

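The tin is let go and lies against the face. I'm opening further, lifting straight up and looking again.

```bash
python3 -m creep '[[[0,0,0,0,0,0,0.7],[0,0,0,0,0,0,0.8],[0,0,2,0,0,0,0.8],[0,0,5,0,0,0,0.8],[0,0,9,0,0,0,0.8]]]'
python3 -m creep '[[[0,0,4,0,0,0,0.8],[0,-4,5,0,0,0,0.8],[0,-9,5,0,0,0,0.8],[0,-14,5,0,0,0,0.8],[0,-19,5,0,0,0,0.8]]]'
python3 -m creep '[[[0,-5,0,0,0,0,0.8],[0,-10,0,0,0,0,0.8],[0,-12,0,0,0,0,0.8]]]'
python3 - <<'E'
from h import *
a=arm.get_image('side')[:,:,::-1];t=arm.get_image('top')[:,:,::-1]
cv2.imwrite('pics/side5.png',a);cv2.imwrite('pics/top5.png',t)
o=np.zeros((600,800,3),np.uint8)
o[:,:400]=cv2.resize(a[300:480,180:300],(400,600));o[:386,400:]=cv2.resize(t[210:345,75:215],(400,386))
cv2.imwrite('pics/d16.png',np.clip(o*1.3,0,255).astype(np.uint8))
E
```

```text
clock: 28.1
position: [0.5223, 0.2571, 0.171]
ee_rot: [-1.475, -2.772, 0.005]
force: [1.0, 1.1, 0.7]
width: 0.898
clock: 28.6
position: [0.5231, 0.0659, 0.2217]
ee_rot: [1.474, 2.773, 0.001]
force: [1.9, 0.2, -0.4]
width: 0.901
clock: 28.9
position: [0.5226, -0.0581, 0.2219]
ee_rot: [1.483, 2.768, -0.002]
force: [-0.1, -0.9, 0.2]
width: 0.899
```

View pics/d16.png

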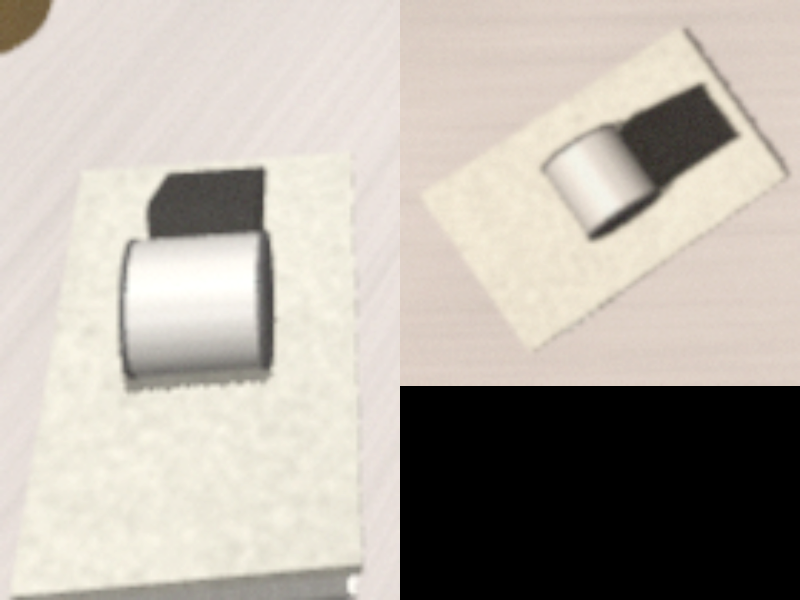

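```bash
python3 -m creep '[[[0,0,0,0,0,0,0.8],[0,0,0,0,0,0,0.8],[0,0,0,0,0,0,0.8],[0,0,0,0,0,0,0.8],[0,0,0,0,0,0,0.8]]]'
python3 - <<'E'
from h import *
p=onz('top',75+200.5/2.857,210+181/2.857,.081);print(p,(p-C)[:2]@D,(p-C)[:2]@W)
t=arm.get_image('top')[:,:,::-1];o=cv2.imread('pics/top5.png')
print(cv2.absdiff(t,o)[210:345,75:215].max(),cv2.absdiff(t,o)[210:345,75:215].mean())
E
```

```text
clock: 29.5
position: [0.5234, -0.0516, 0.2213]
ee_rot: [-1.474, -2.774, -0.0]
force: [-0.4, 0.6, 0.8]
width: 0.899
[0.5222 0.2584 0.081 ] 0.004458916000013806 -0.0010025164007937929
14 1.3521340388007055
```

The tin is at rest 4 mm along and 1 mm across from the stand's centre. Two pictures 0.6 s apart show no change, so I'm handing in.

```bash
python3 -c "
from cell import arm
arm.sign_off()"
```

```text
the job is handed in; nothing more can be done
```

The tin is lying across the slope against the chock's steep face, let go and at rest, and I've handed the job in at about 29.5 s. No verdict was reported.

I set the black chock on the stand first, steep face uphill and square to the slope. I then took the tin from the trough across its round sides, changed to its flat ends at the two-bar rest, lowered it to deck contact against the chock and opened the jaws.

**Last checks:**
- **Tin position:** its centre is about 4 mm along and 1 mm across from the stand's centre, and it lies across the slope.
- **At rest:** two pictures 0.6 s apart show only pixel noise.
- **Contact with the chock:** I judged this from the pictures and from a push of about 3.6 N against the tin just before release. I did not measure it after letting go.
- **Bystanders:** I never went near the canister, cup or brush, but did not re-measure where they stand.

**What disagreed:**
- **Chock size in the images:** it looked about 10% too small (80 × 46 mm). The gripper's closing width showed it is really 50 mm wide.
- **Chock moved:** on the final approach the tin pushed the chock about 7 mm downhill, because the contact force was lost in the sensor noise. I saw it in the pictures and stopped. The chock stayed square and on the deck, and did not move again while the tin was lowered.

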